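Hang the red-handled caddy on the slat rack beside the braai

TASK

Hang the red-handled caddy on the green slat rack: tip its front up, feed the steel tongue at its back through the gap between the two slats, then swing the front down until the tongue stands up behind the upper slat and the caddy hangs level and square to the rack, its neck resting on the lower slat, somewhere in the middle half of the rack. Leave the blue-handled caddy standing where it is, and let go of the red one.

Things in the scene. Friction and masses are not known exactly. Their poses are not given: they have to be found in the camera images.
- red_caddy: Loose white caddy, red handle, about 0.35 kg, upright. Origin: centre of underside; +x to its back, z up. Bin 130 (x) x 90 (y) x 45 mm. Handle bar over the origin: 70 (x) x 14 (y) mm, z 80 to 130 mm; grip across y at z 110. Back plate's rear face at x = 65 mm, up to z = 74. Behind it a neck, z 70 to 74 mm, carries the upright tongue at x 81 to 84 mm; gap from plate to tongue 16 mm.
- tongue_tip (a point): Middle of the top edge of the red caddy's upright steel tongue (40 wide in y, 3 thick, z 70 to 124 mm), at (82.5, 0, 124) mm in the caddy's frame, turning with it. Hung, the tongue reaches 10 mm above the upper slat's lower edge, with up to 10 mm of play, so the released caddy settles some 5 degrees front-down.
- rack: Fixed green rack, 440 wide (y), 188 mm tall, open behind. Origin: on the shelf, mid-width, in the slats' front plane; +x into the rack, away from the robot. Upright slats 6 mm thick (x 0 to 6): lower z 30 to 120, upper z 164 to 188 mm, the gap 44 mm. The 54 mm tongue passes only with the front tipped up (30 to 40 degrees), moving in and up. Posts behind the slats at y = -205, +205 mm.
- blue_caddy: A second caddy of the same shape, with a blue handle; to be left standing where it is. Origin and axes as for the red one.
Not all that is in view belongs to the job. Leave any purple look-alike of the red_caddy alone.

How it is judged (in metres and radians):
On the way:
1. the red caddy's tongue is through the gap with the caddy's front tipped up (x of tongue_tip in the frame of rack between 0.008 and 0.09 m and z of tongue_tip in the frame of rack between 0.12 and 0.185 m and y of tongue_tip in the frame of rack between -0.18 and 0.18 m and angle between red_caddy's own z axis and vertical above 0.175 rad), for 0.05 s.
At the end, for the whole second after the job is handed in: The red caddy hangs released and at rest: tongue behind the upper slat, its tip 167 to 182 mm above the shelf (3 mm or more above the slat's lower edge, neck down on the lower slat), within 130 mm of the rack's middle; caddy within 10 degrees of level and 11 degrees of square to the rack (x of tongue_tip in the frame of rack between 0.005 and 0.03 m and z of tongue_tip in the frame of rack between 0.167 and 0.182 m and y of tongue_tip in the frame of rack between -0.13 and 0.13 m and angle between red_caddy's own z axis and vertical below 0.175 rad and angle between the y axis of red_caddy and the y axis of rack, either way round below 0.2 rad and linear speed of red_caddy below 0.02 m/s); the robot touches nothing.
It fails at once if the blue-handled caddy is shifted by more than 30 mm or tipped (distance of blue_caddy from where it was at the start of the episode above 0.03 m or angle between blue_caddy's own z axis and vertical above 0.3 rad).
It also fails if it takes over 45 s, if anything falls off the work surface, if the arm or the gripper's body presses on something with over 40 N, if the wrist force passes 120 N, or if a joint passes its speed limit or range.

ROBOT

A 6-joint arm with a two-finger parallel gripper is mounted at the origin on the work surface. World frame = base frame: x ahead of the robot, y to its left, z up, the work surface at z = 0. Lengths are in mm, angles in degrees, forces in N, time in s.
With the tool pointing down it reaches from about 300 to 875 mm from the base axis. Payload 6.4 kg.
Tool frame: the origin (TCP) lies at the very end of the fingers, on their centre line; the grasp point (between the pads) lies 19 mm behind it; z points along the fingers, y is the direction in which the jaws open and shut (so a half turn about z gives the same grasp; the last joint's range is limited). The gripper opens to 88 mm and grips with 3 to 60 N. Pads are 18 mm wide; open, the fingers measure 123 mm over their backs; the gripper's body (75 mm by 187 mm) begins 45 mm behind the grasp point.
Start: joints at [54.643, 10.359, 92.074, -0, 77.567, -11.82], TCP at [229.612, 527.181, 238.714] pointing down, gripper open.
Joint ranges: [-171.53, 171.53], [-51.25, 118.39], [17.06, 147.69], [-65.23, 245.23], [0, 150.52], [-178.68, 178.68]. Speed limits (degrees/s): [147.25, 147.25, 172.46, 180, 180, 180].

INTERFACE

Orientations are given as a 3x3 rotation matrix whose columns are the frame's x, y, z axes.
In Python, from bench import sense, capture, job_done gives the robot as it stands. The module is installed in compiled form; this text tells all that it offers.
- The arm moves only by the tool jog_arm, never from a script. Its argument "deltas" is a list of rows, each an object with "rot": the turn, a rotation vector about the world's x, y, z in rad, a list of three; "delta_pos": the shift along the world's x, y, z in m, a list of three; "grip": the closure, from -1 (fully open) to 1 (shut). In form: [{"rot": [rx, ry, rz], "delta_pos": [dx, dy, dz], "grip": grip}, ...]. A call has 1 to 20 rows; each row is the pose to reach, as a shift and turn from the pose commanded when the call began; what a row does not reach only later rows make up. A row lasts 1/8 s, in which the tool goes at most 62.5 mm and 10.7 degrees, less where a joint would pass 70% of its speed; a pose out of reach is approached as far as the arm can. A call with a gripper value outside its range is refused whole. The fingers move at their own pace and stop on an object; "force" is the grip in N (left out, the last holds). Time passes only in rows, so rows that repeat a pose let the fingers close. It gives the time, the measured TCP pose, the force and the opening at its end, in the units of the state.
- sense(): the state, without advancing time (a new reading comes with each control period).
- capture(name): name is "side" or "top" or "wrist"; returns a dict with "image" (480x640x3 uint8, red, green, blue), "vertical_fov" (degrees; the focal length in pixels is half the picture's height over the tangent of half this angle, whatever the lens; pixels are square), "cx", "cy" (the principal point, pixels), "rvec" (rotation vector, rad) and "tvec" (3), from world to camera coordinates, as OpenCV has them; the wrist camera has in their place "hand_eye" (4x4, takes a point from camera to tool coordinates, whose origin is the TCP and whose axes are the flange's). Camera axes: x right, y down, z forward; pixel columns grow to the right and rows downward; lengths in mm; the calibration is good to about 2 mm. The wrist camera is an equidistant fisheye: a pixel r from the principal point sees the ray r / f radians off the axis. A picture is of the moment at which its call begins: read the wrist's pose just before it. There is no depth.
- job_done(): hands the job in, once; it reports no verdict.
The state is a dict: "t": time; "q": joint angles; "dq": joint speeds; "joint_efforts": joint torques, N m; "tcp_pos": TCP position; "ee_rot": TCP orientation; "contact_force": force on the tool from outside, world axes, zero at the start; "torque": the same for the moment, N m; "width": opening from 0.0 (shut) to 1.0 (fully open).
Only numpy, scipy, OpenCV 4.12 (cv2) and the standard library are available. Lean on these libraries where they do the work, as an engineer would, in place of code of your own. Each camera call takes 0.05 s, during which the arm holds its last target. There are 200 camera calls.

## Working session

There is one attempt and no reset: what is moved stays moved. The work goes in short steps, Python scripts to look and compute and a tool call to move; the robot and the scene stay as the last step left them, time stands still between calls to the robot, and variables do not carry over. Pictures are saved under pics/ and viewed, about 8 in all and at most 12, crops included, and the job is handed in when it is done.

Besides the shell and the picture viewer there is one more tool, called after ">>>" by a JSON object that holds its "name" and its "arguments". jog_arm: Moves the arm, as the interface text tells. Its arguments: {"type":"object","properties":{"deltas":{"type":"array"},"force":{"type":"number"}},"required":["deltas"]}

```bash
mkdir -p pics; cat > h.py <<'E'
import numpy as np, cv2, pickle
from bench import sense, capture
def grab(n,tag):
    s=sense(); c=capture(n); c['s']=s
    pickle.dump(c,open(f'pics/{tag}.pkl','wb')); return c
def load(tag): return pickle.load(open(f'pics/{tag}.pkl','rb'))
def foc(c): return c['image'].shape[0]/2/np.tan(np.radians(c['vertical_fov']/2))
def ray(c,u,v):
    f=foc(c); d=np.array([(u-c['cx'])/f,(v-c['cy'])/f,1.])
    if 'hand_eye' in c:
        r=np.hypot(d[0],d[1]); d=np.array([d[0]/r*np.sin(r),d[1]/r*np.sin(r),np.cos(r)]) if r>0 else d
        H=np.array(c['hand_eye']); R=np.array(c['s']['ee_rot']); 
        return R@H[:3,3]+np.array(c['s']['tcp_pos']), R@H[:3,:3]@d
    R=cv2.Rodrigues(np.array(c['rvec'],float))[0]; t=np.array(c['tvec'],float).ravel()
    d=R.T@d; return -R.T@t, d/np.linalg.norm(d)
def atz(c,u,v,z):
    o,d=ray(c,u,v); return o+d*(z-o[2])/d[2]
def tri(*obs):
    A=np.zeros((3,3));b=np.zeros(3);L=[]
    for c,u,v in obs:
        o,d=ray(c,u,v);P=np.eye(3)-np.outer(d,d);A+=P;b+=P@o;L.append((o,d))
    x=np.linalg.solve(A,b); return x,[float(np.linalg.norm(np.cross(x-o,d))) for o,d in L]
def save(c,name,box=None,k=1):
    im=c['image'][...,::-1]
    if box: im=im[box[1]:box[3],box[0]:box[2]]
    cv2.imwrite(f'pics/{name}.png',cv2.resize(im,None,fx=k,fy=k,interpolation=cv2.INTER_CUBIC))
E
python3 - <<'E'
from h import *
s=sense(); print(s)
for n in('side','top','wrist'):
    c=grab(n,n+'0'); save(c,n+'0'); print(n,foc(c),c['cx'],c['cy'], c.get('hand_eye'))
    if n!='wrist': print(ray(c,320,240))
E
```

```text
{'t': 0.0, 'q': array([ 5.46429417e+01,  1.04009180e+01,  9.21292486e+01,  8.33620033e-04,
        7.75663504e+01, -1.18221146e+01]), 'dq': array([ 0.01732987,  0.00882815, -0.01689747, -0.01618551,  0.05357662,
       -0.10613546]), 'joint_efforts': array([-1.35792900e-03, -4.33854461e+01, -3.41855621e+01,  7.04205246e-02,
        3.81560368e-02, -1.48052241e-04]), 'tcp_pos': array([229.29886136, 526.74538395, 237.8400065 ]), 'ee_rot': array([[-9.16815281e-01,  3.99310365e-01, -9.86380575e-04],
       [ 3.99311422e-01,  9.16814334e-01, -1.36562452e-03],
       [ 3.59019824e-04, -1.64589846e-03, -9.99998581e-01]]), 'contact_force': array([1.01093121, 0.06296111, 0.09517239]), 'torque': array([ 0.00782108, -0.01846856, -0.02499221]), 'width': 0.9991293224553164}
side 527.1911967885404 319.3423508227864 235.25490095734364 None
(array([-152.47178266, -717.04185578,  921.80511218]), array([ 0.46974035,  0.57905336, -0.66636417]))
top 577.3860999131119 318.52084546314654 236.5049016505976 None
(array([ 337.20408031,   -8.63746888, 1185.56234387]), array([ 0.10548543, -0.01900271, -0.99423927]))
wrist 371.64829954431775 320.1179026512568 245.5683577589048 [[-1.83213048e-03 -9.55154329e-01 -2.96102772e-01  7.75660636e+01]
 [ 9.99997977e-01 -1.99569738e-03  2.50157150e-04  9.41878752e-01]
 [-8.29870211e-04 -2.96101715e-01  9.55156053e-01 -1.45479816e+02]
 [ 0.00000000e+00  0.00000000e+00  0.00000000e+00  1.00000000e+00]]
```

View pics/top0.png

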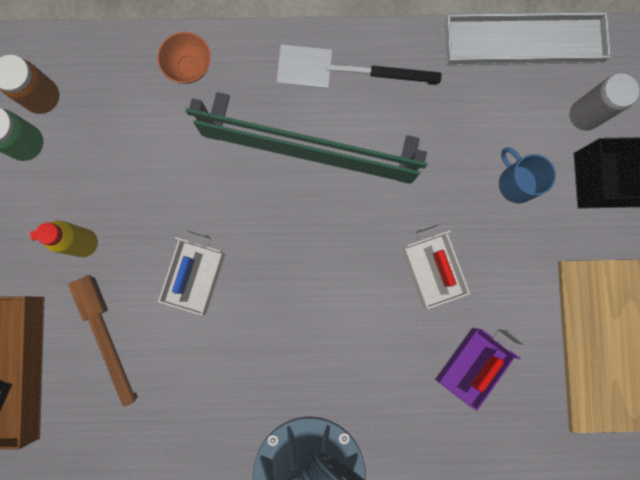

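View pics/side0.png

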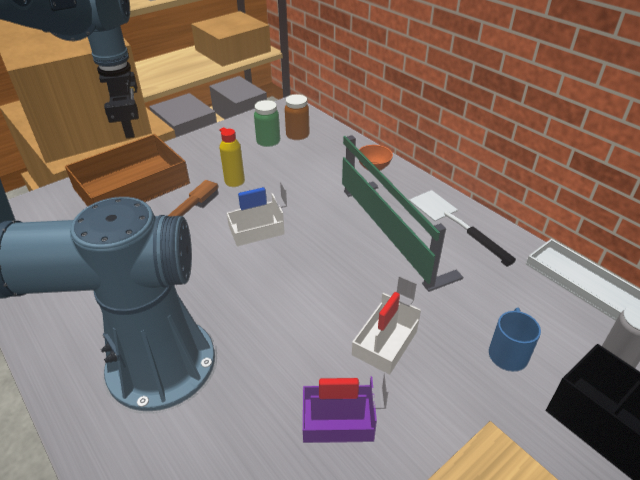

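Top view: the white red-handled caddy is at (440,268), the blue one at (190,276), and the rack runs from (190,110) to (420,175). These could be mistaken for the red caddy: the purple look-alike at (478,369) and the red bottle cap at (47,233). I choose the white caddy, which is at (389,311) in the side view.

```bash
python3 - <<'E'
from h import *
t=load('top0');s=load('side0')
a=cv2.resize(t['image'][220:320,395:495],None,fx=4,fy=4,interpolation=cv2.INTER_CUBIC)
b=cv2.resize(s['image'][270:370,340:440],None,fx=4,fy=4,interpolation=cv2.INTER_CUBIC)
cv2.imwrite('pics/cad.png',np.hstack([a,b])[...,::-1])
a=cv2.resize(t['image'][85:195,175:445],None,fx=2.96,fy=2.96,interpolation=cv2.INTER_CUBIC)[:,:799]
b=s['image'][125:295,325:475]; b=cv2.resize(b,None,fx=1.6,fy=1.6)
save(t,'rackT',(175,85,445,195),2.96); save(s,'rackS',(325,125,475,295),3.5)
E
```

```text
(no output)
```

View pics/cad.png

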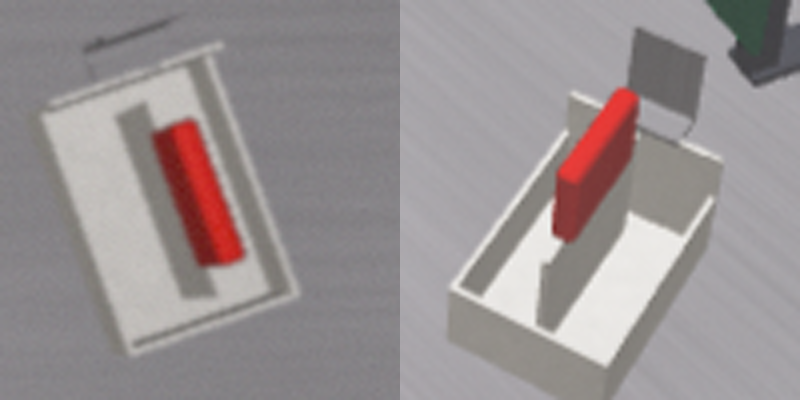

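View pics/rackT.png

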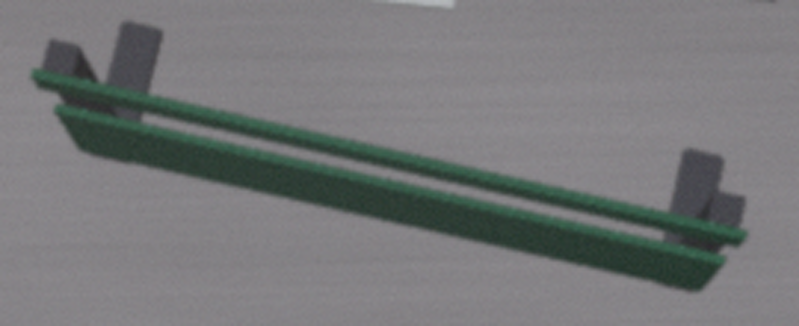

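View pics/rackS.png

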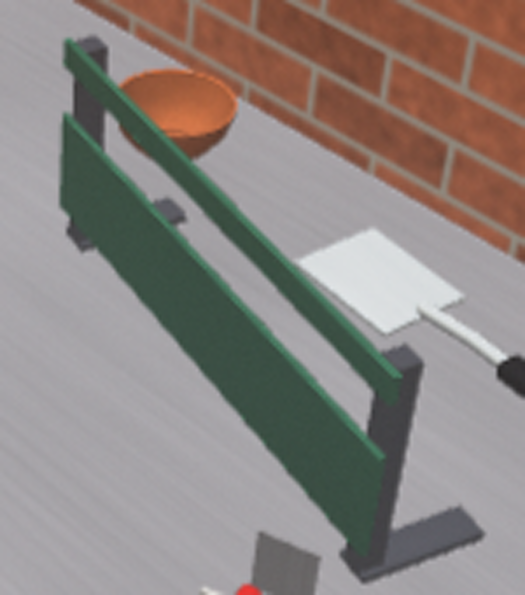

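```bash
cat > fit.py <<'E'
from h import *
from scipy.optimize import least_squares
t=load('top0');s=load('side0')
def T(X,Y,k,u0,v0): return (u0+(X+.5)/k-.5, v0+(Y+.5)/k-.5)
ct=lambda X,Y:(t,)+T(X,Y,4,395,220); cs=lambda X,Y:(s,)+T(X-400,Y,4,340,270)
rt=lambda X,Y:(t,)+T(X,Y,2.96,175,85); rs=lambda X,Y:(s,)+T(X,Y,3.5,325,125)
def proj(c,P):
    p=cv2.Rodrigues(np.array(c['rvec'],float))[0]@P+np.array(c['tvec'],float).ravel()
    return foc(c)*p[:2]/p[2]+[c['cx'],c['cy']]
def W(p,m): a=p[2];R=np.array([[np.cos(a),-np.sin(a),0],[np.sin(a),np.cos(a),0],[0,0,1]]);return R@np.array(m)+[p[0],p[1],0]
def fit(pts,p0):
    fun=lambda p:np.concatenate([proj(o[0],W(p,m))-np.array(o[1:]) for m,*obs in pts for o in obs])
    r=least_squares(fun,p0,loss='soft_l1'); print(r.x[:2],np.degrees(r.x[2]));print(np.round(r.fun,1));
    for m,*obs in pts:
        if len(obs)>1: x,e=tri(*obs);print(m,'tri',np.round(x,1),np.round(e,1),'model',np.round(W(r.x,m),1))
    return r.x
cad=[((82.5,0,124),ct(133,32),cs(672,43)),((65,45,74),ct(42,110),cs(571,94)),((65,-45,74),ct(222,45),cs(722,160)),
((-65,45,45),ct(130,354),cs(450,290)),((-65,-45,45),ct(297,294),cs(607,367)),((0,0,130),ct(206,192),cs(600,133))]
rk=[((0,220,188),rt(33,82),rs(66,42)),((0,-220,188),rt(742,243),rs(398,380)),((0,220,120),rt(60,114),rs(65,117)),((0,-220,120),rt(724,262),rs(383,460)),
((0,220,30),rt(82,150),rs(62,206)),((0,-220,30),rt(700,290),rs(365,553))]
print('cad');fit(cad,[470,-230,0.3]);print('rack');fit(rk,[650,0,-.2])
bl=atz(t,190,276,45);print('blue',bl)
E
python3 fit.py
```

```text
cad
[ 393.24786134 -260.62899316] 18.571992583250196
[ 2.3 -1.3 -1.1 -1.2  1.4 -1.3 -0.7 -0.8 -0.5 -0.6 -0.1 -0.6  0.3  1.1
 -0.5 -0.3  1.   0.5 -0.1 -0.   0.8  0.2 -0.6 -0.3]
(82.5, 0, 124) tri [ 472.3 -233.3  118.3] [3.2 3.2] model [ 471.5 -234.4  124. ]
(65, 45, 74) tri [ 440.2 -196.6   70.5] [2.4 2.4] model [ 440.5 -197.3   74. ]
(65, -45, 74) tri [ 468.2 -283.6   73.9] [0.2 0.2] model [ 469.2 -282.6   74. ]
(-65, 45, 45) tri [ 319.2 -238.5   42.3] [0.2 0.2] model [ 317.3 -238.7   45. ]
(-65, -45, 45) tri [ 347.3 -322.9   42.5] [0.3 0.3] model [ 346. -324.   45.]
(0, 0, 130) tri [ 394.5 -260.2  127.6] [0.8 0.8] model [ 393.2 -260.6  130. ]
rack
[625.63579142  -7.51488594] -13.965595042674789
[-0.2 -1.7 -0.3 -0.8  2.4 -1.7 -0.1 -0.5 -1.6 -0.7 -0.6 -0.8  1.2  0.3
 -0.2 -0.1 -0.2  0.7 -0.5  0.3  0.9  0.6 -0.4  1.5]
(0, 220, 188) tri [677.5 205.3 186. ] [1.4 1.4] model [678.7 206.  188. ]
(0, -220, 188) tri [ 572.2 -219.   184.7] [2.4 2.4] model [ 572.5 -221.   188. ]
(0, 220, 120) tri [677.8 202.9 119.4] [0.4 0.4] model [678.7 206.  120. ]
(0, -220, 120) tri [ 574.3 -219.8  117.6] [0.6 0.6] model [ 572.5 -221.   120. ]
(0, 220, 30) tri [680.  205.4  30.8] [0.1 0.1] model [678.7 206.   30. ]
(0, -220, 30) tri [ 574.  -219.4   32.6] [0.9 0.9] model [ 572.5 -221.    30. ]
blue [392.05911817 226.74025185  45.        ]
```

```bash
cat > plan.py <<'E'
import numpy as np,heapq,sys
def boxes(phi):
    # (cx,cz,hx,hz,ang) in caddy frame ; ang: leaning of local z toward +x
    B=[(0,22.5,65,22.5,0),(63.5,37,1.5,37,0),(74.5,72,9.5,2,0),(82.5,97,1.5,27,0),(0,105,35,25,0)]
    p=np.radians(phi); u=np.array([-np.sin(p),np.cos(p)])  # away from fingertips, leaning to the front
    for s0,s1,h in((-19,45,12),(45,230,38)):
        c=np.array([0,110])+u*(s0+s1)/2; B.append((c[0],c[1],h,(s1-s0)/2,-p))
    return B
S=[(3,75,3,45),(3,176,3,12)]
def samp(hx,hz):
    n=lambda h:max(2,int(2*h/4)+1)
    a=np.linspace(-hx,hx,n(hx));b=np.linspace(-hz,hz,n(hz))
    return np.vstack([np.c_[a,a*0+hz],np.c_[a,a*0-hz],np.c_[b*0+hx,b],np.c_[b*0-hx,b]])
def sdf(p,hx,hz):
    q=np.abs(p)-[hx,hz];return np.linalg.norm(np.maximum(q,0),axis=-1)+np.minimum(q.max(-1),0)
def rot(a): return np.array([[np.cos(a),np.sin(a)],[-np.sin(a),np.cos(a)]]) # local->parent, leaning +x
def clr(B,th,O):  # O (n,2) origins
    out=np.full(len(O),1e9)
    for cx,cz,hx,hz,a in B:
        Rg=rot(th+a);c=O+rot(th)@[cx,cz];P=samp(hx,hz)@Rg.T
        for sx,sz,gx,gz in S:
            out=np.minimum(out,sdf(P[None]+c[:,None]-[sx,sz],gx,gz).min(1))
            Q=samp(gx,gz)+[sx,sz]; out=np.minimum(out,sdf((Q[None]-c[:,None])@Rg,hx,hz).min(1))
    return out
if __name__=='__main__':
    for phi in(0,15,25):
        B=boxes(phi);ths=np.arange(0,47,2);d=2
        xs=np.arange(-200,-40,d);zs=np.arange(30,150,d);G=np.stack(np.meshgrid(xs,zs,indexing='ij'),-1)
        C=np.stack([clr(B,np.radians(t),G.reshape(-1,2)).reshape(len(xs),len(zs)) for t in ths])
        # goal: level, neck 2 above slat: bottom z0=52, X0~-73
        g=(0,int(np.argmin(abs(xs+70))),int(np.argmin(abs(zs-54))))
        best=-np.ones(C.shape)*99;best[g]=C[g];H=[(-C[g],0,g)];par={};L={g:0}
        done=set();end=None
        while H:
            c,l,n=heapq.heappop(H)
            if n in done: continue
            done.add(n)
            if xs[n[1]]<=-180: end=n;break
            for D in np.ndindex(3,3,3):
                m=tuple(np.array(n)+D-1)
                if min(m)<0 or any(m[i]>=C.shape[i] for i in range(3)) or m in done: continue
                v=min(-c,C[m],8); ll=l+np.linalg.norm(np.array(D)-1.)
                if v>best[m] or (v==best[m] and ll<L[m]): best[m]=v;L[m]=ll;par[m]=n;heapq.heappush(H,(-v,ll,m))
        print(phi,'bottleneck',-c)
        if len(sys.argv)>1 and int(sys.argv[1])==phi:
            n=end
            while True:
                print(ths[n[0]],xs[n[1]],zs[n[2]],round(C[n],1))
                if n==g:break
                n=par[n]
E
time python3 plan.py 15
```

```text
0 bottleneck 4.0
15 bottleneck 4.0
30 -180 92 45.7
30 -178 92 43.8
30 -176 92 41.8
30 -174 92 39.8
30 -172 92 37.8
30 -170 92 35.9
30 -168 92 33.9
30 -166 92 31.9
30 -164 92 30.0
30 -162 92 28.0
30 -160 92 26.1
30 -158 92 24.2
30 -156 92 22.3
30 -154 92 20.4
30 -152 92 18.5
30 -150 92 16.6
30 -148 92 14.8
30 -146 92 13.1
30 -144 92 11.4
30 -142 92 9.8
30 -140 92 8.4
30 -138 92 7.4
30 -136 92 6.4
30 -134 92 5.4
30 -132 92 5.1
30 -130 92 5.1
30 -128 92 5.1
30 -126 92 5.1
30 -124 92 5.5
30 -122 92 6.6
30 -120 92 5.9
28 -118 92 5.3
28 -116 92 5.3
26 -114 92 4.7
26 -112 92 4.4
24 -110 92 4.3
24 -108 94 4.7
22 -106 92 4.1
22 -104 92 5.4
20 -102 90 4.8
20 -100 88 5.0
18 -98 86 6.2
16 -96 84 5.0
16 -94 82 6.1
14 -92 80 6.2
12 -90 78 5.0
12 -88 76 7.4
10 -86 74 6.0
8 -84 72 4.7
8 -82 70 6.9
6 -80 68 5.5
4 -78 66 4.0
4 -76 64 6.2
2 -74 62 4.6
2 -72 60 4.9
0 -70 58 5.0
0 -70 56 5.0
0 -70 54 4.0
25 bottleneck 4.0
real	2m8.892s
user	1m57.717s
sys	0m9.150s
```

```bash
cat > mv.py <<'E'
import numpy as np
from scipy.spatial.transform import Rotation as Ro
R0=np.diag([-1.,1,-1])
def pose(gp,yaw,tilt):  # grasp point world, yaw deg, tilt deg (+ = gripper top leaning forward)
    R=(Ro.from_euler('z',yaw,degrees=True)*Ro.from_euler('y',tilt,degrees=True)).as_matrix()@R0
    return np.array(gp)+19*R[:,2],R
def delta(c,t): # commanded, target -> rot, delta m
    return np.round(Ro.from_matrix(t[1]@c[1].T).as_rotvec(),4).tolist(), np.round((t[0]-c[0])/1000,4).tolist()
E
python3 - <<'E'
from mv import *
c=pose([229.612,527.181,257.714],156.463-180,0)
print(c[0])
for gp,y,t in(([450,150,310],0,-7),([393.4,-260.6,240],18.6,-15),([393.4,-260.6,109.5],18.6,-15)):
    p=pose(gp,y,t);print(p[0],delta(c,p))
E
cat > ref.py <<'E'
from plan import *
B=boxes(15)
for th in range(34,-1,-2):
    xs=np.arange(-150,-60,1.);zs=np.arange(50,115,1.);G=np.stack(np.meshgrid(xs,zs,indexing='ij'),-1).reshape(-1,2)
    x0=-70-50*th/30 # locality
    G=G[abs(G[:,0]-x0)<9]; c=clr(B,np.radians(th),G);i=np.argmax(c)
    tip=G[i]+rot(np.radians(th))@[82.5,124]
    print(th,G[i],round(c[i],1),'tip',tip.round(1))
E
python3 ref.py
```

```text
[229.612 527.181 238.714]
[452.31551752 150.         291.14162312] ([-0.0251, -0.1204, 0.4103], [0.2227, -0.3772, 0.0524])
[ 398.06070978 -259.03149787  221.6474093 ] ([-0.0115, -0.2675, 0.7311], [0.1684, -0.7862, -0.0171])
[ 398.06070978 -259.03149787   91.1474093 ] ([-0.0115, -0.2675, 0.7311], [0.1684, -0.7862, -0.1476])
34 [-135.   93.] 12.8 tip [  2.7 149.7]
32 [-132.   90.] 11.8 tip [  3.7 151.4]
30 [-128.   87.] 10.1 tip [  5.4 153.1]
28 [-125.   83.] 9.0 tip [  6.1 153.8]
26 [-105.  102.] 8.1 tip [ 23.5 177.3]
24 [-102.   99.] 8.8 tip [ 23.8 178.7]
22 [-98.  97.] 9.7 tip [ 24.9 181.1]
20 [-95.  93.] 10.2 tip [ 24.9 181.3]
18 [-92.  90.] 10.7 tip [ 24.8 182.4]
16 [-89.  86.] 11.1 tip [ 24.5 182.5]
14 [-85.  91.] 10.4 tip [ 25.  191.4]
12 [-85.  79.] 9.6 tip [ 21.5 183.1]
10 [-81.  86.] 8.9 tip [ 21.8 193.8]
8 [-80.  76.] 8.1 tip [ 19.  187.3]
6 [-77.  79.] 7.3 tip [ 18.  193.7]
4 [-75.  73.] 6.5 tip [ 15.9 190.9]
2 [-72.  86.] 5.8 tip [ 14.8 207. ]
0 [-70.  55.] 5.0 tip [ 12.5 179. ]
```

>>> {"name": "jog_arm", "arguments": {"deltas": [{"rot": [-0.0251,-0.1204,0.4103],"delta_pos": [0.2227,-0.3772,0.0524],"grip": -1},{"rot": [-0.0251,-0.1204,0.4103],"delta_pos": [0.2227,-0.3772,0.0524],"grip": -1},{"rot": [-0.0251,-0.1204,0.4103],"delta_pos": [0.2227,-0.3772,0.0524],"grip": -1},{"rot": [-0.0251,-0.1204,0.4103],"delta_pos": [0.2227,-0.3772,0.0524],"grip": -1},{"rot": [-0.0251,-0.1204,0.4103],"delta_pos": [0.2227,-0.3772,0.0524],"grip": -1},{"rot": [-0.0251,-0.1204,0.4103],"delta_pos": [0.2227,-0.3772,0.0524],"grip": -1},{"rot": [-0.0251,-0.1204,0.4103],"delta_pos": [0.2227,-0.3772,0.0524],"grip": -1},{"rot": [-0.0115,-0.2675,0.7311],"delta_pos": [0.1684,-0.7862,-0.0171],"grip": -1},{"rot": [-0.0115,-0.2675,0.7311],"delta_pos": [0.1684,-0.7862,-0.0171],"grip": -1},{"rot": [-0.0115,-0.2675,0.7311],"delta_pos": [0.1684,-0.7862,-0.0171],"grip": -1},{"rot": [-0.0115,-0.2675,0.7311],"delta_pos": [0.1684,-0.7862,-0.0171],"grip": -1},{"rot": [-0.0115,-0.2675,0.7311],"delta_pos": [0.1684,-0.7862,-0.0171],"grip": -1},{"rot": [-0.0115,-0.2675,0.7311],"delta_pos": [0.1684,-0.7862,-0.0171],"grip": -1},{"rot": [-0.0115,-0.2675,0.7311],"delta_pos": [0.1684,-0.7862,-0.0171],"grip": -1},{"rot": [-0.0115,-0.2675,0.7311],"delta_pos": [0.1684,-0.7862,-0.0171],"grip": -1},{"rot": [-0.0115,-0.2675,0.7311],"delta_pos": [0.1684,-0.7862,-0.0171],"grip": -1}]}}

```text
t: 2.15
tcp_pos: [397.3, -260.3, 220.9]
ee_rot: [[-0.917, -0.316, 0.245], [-0.305, 0.949, 0.083], [-0.258, 0.002, -0.966]]
contact_force: [-0.2, 0.8, -0.0]
width: 1.0
```

```bash
python3 - <<'E'
from h import *
s=sense();print(s['tcp_pos'],s['q'])
c=grab('wrist','w1');save(c,'w1')
H=np.array(c['hand_eye']);R=np.array(s['ee_rot'])
# predicted pixels of caddy points
from fit import W
for m in((35,0,130),(-35,0,130),(82.5,0,124),(-65,45,45),(-65,-45,45)):
    P=W([393.4,-260.6,np.radians(18.6)],m); p=np.linalg.inv(H)@np.r_[R.T@(P-s['tcp_pos']),1]
    r=np.hypot(p[0],p[1]);a=np.arctan2(r,p[2]);print(m,np.round(foc(c)*a*p[:2]/r+[c['cx'],c['cy']],1))
E
```

```text
[ 397.29806877 -260.32415897  220.90252798] [ -57.60467897   -7.37335947  113.63731247   15.41720638   70.79660271
 -170.73488902]
cad
[ 393.24786134 -260.62899316] 18.571992583250196
[ 2.3 -1.3 -1.1 -1.2  1.4 -1.3 -0.7 -0.8 -0.5 -0.6 -0.1 -0.6  0.3  1.1
 -0.5 -0.3  1.   0.5 -0.1 -0.   0.8  0.2 -0.6 -0.3]
(82.5, 0, 124) tri [ 472.3 -233.3  118.3] [3.2 3.2] model [ 471.5 -234.4  124. ]
(65, 45, 74) tri [ 440.2 -196.6   70.5] [2.4 2.4] model [ 440.5 -197.3   74. ]
(65, -45, 74) tri [ 468.2 -283.6   73.9] [0.2 0.2] model [ 469.2 -282.6   74. ]
(-65, 45, 45) tri [ 319.2 -238.5   42.3] [0.2 0.2] model [ 317.3 -238.7   45. ]
(-65, -45, 45) tri [ 347.3 -322.9   42.5] [0.3 0.3] model [ 346. -324.   45.]
(0, 0, 130) tri [ 394.5 -260.2  127.6] [0.8 0.8] model [ 393.2 -260.6  130. ]
rack
[625.63579142  -7.51488594] -13.965595042674789
[-0.2 -1.7 -0.3 -0.8  2.4 -1.7 -0.1 -0.5 -1.6 -0.7 -0.6 -0.8  1.2  0.3
 -0.2 -0.1 -0.2  0.7 -0.5  0.3  0.9  0.6 -0.4  1.5]
(0, 220, 188) tri [677.5 205.3 186. ] [1.4 1.4] model [678.7 206.  188. ]
(0, -220, 188) tri [ 572.2 -219.   184.7] [2.4 2.4] model [ 572.5 -221.   188. ]
(0, 220, 120) tri [677.8 202.9 119.4] [0.4 0.4] model [678.7 206.  120. ]
(0, -220, 120) tri [ 574.3 -219.8  117.6] [0.6 0.6] model [ 572.5 -221.   120. ]
(0, 220, 30) tri [680.  205.4  30.8] [0.1 0.1] model [678.7 206.   30. ]
(0, -220, 30) tri [ 574.  -219.4   32.6] [0.9 0.9] model [ 572.5 -221.    30. ]
blue [392.05911817 226.74025185  45.        ]
(35, 0, 130) [319.7 257.4]
(-35, 0, 130) [319.1 160. ]
(82.5, 0, 124) [320.1 303.8]
(-65, 45, 45) [376.   90.9]
(-65, -45, 45) [261.9  91.6]
```

View pics/w1.png

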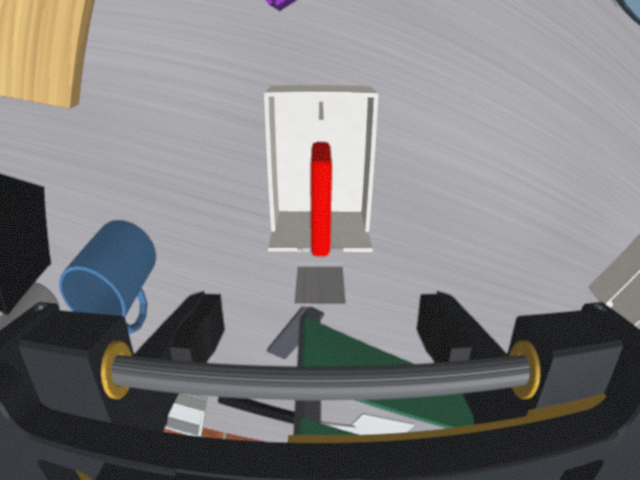

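The wrist view shows the red handle from (320,254) back to (320,160) and the tongue's top edge at (320,303). These match the predicted pixels to 1–3 px, on a white bin. I'll descend in stages and watch joint 6.

>>> {"name": "jog_arm", "arguments": {"deltas": [{"rot": [0,0,0],"delta_pos": [0.0,0.001,-0.05],"grip": -1},{"rot": [0,0,0],"delta_pos": [0.0,0.001,-0.06],"grip": -1}], "force": 40}}

```text
t: 2.45
tcp_pos: [397.1, -254.8, 159.3]
ee_rot: [[-0.916, -0.321, 0.242], [-0.308, 0.947, 0.088], [-0.258, 0.005, -0.966]]
contact_force: [-0.5, 0.4, 0.5]
width: 0.998
```

```bash
python3 -c "
from bench import sense;s=sense();print(s['q'],s['tcp_pos'])"
```

```text
[ -57.23558585   -2.83633467  117.29218915   16.35639951   63.10344323
 -173.02047693] [ 397.10397274 -254.81036944  159.27740032]
```

>>> {"name": "jog_arm", "arguments": {"deltas": [{"rot": [0,0,0],"delta_pos": [0,-0.001,-0.03],"grip": -1},{"rot": [0,0,0],"delta_pos": [0,-0.001,-0.03],"grip": -1},{"rot": [0,0,0],"delta_pos": [0,-0.001,-0.03],"grip": -1}]}}

```text
t: 2.82
tcp_pos: [398.7, -259.2, 133.1]
ee_rot: [[-0.915, -0.32, 0.246], [-0.309, 0.948, 0.082], [-0.259, -0.001, -0.966]]
contact_force: [1.1, -0.1, 0.0]
width: 1.0
```

```bash
python3 -c "
from bench import sense;s=sense();print(s['q'],s['tcp_pos'])"
```

```text
[-5.73772947e+01 -4.39174277e-02  1.18128993e+02  1.70088877e+01
  5.92612934e+01 -1.74430637e+02] [ 398.74706378 -259.18626841  133.14127575]
```

>>> {"name": "jog_arm", "arguments": {"deltas": [{"rot": [0,0,0],"delta_pos": [0,0,-0.02],"grip": -1},{"rot": [0,0,0],"delta_pos": [0,0,-0.04],"grip": -1},{"rot": [0,0,0],"delta_pos": [0,0,-0.04],"grip": -1},{"rot": [0,0,0],"delta_pos": [0,0,-0.04],"grip": 1},{"rot": [0,0,0],"delta_pos": [0,0,-0.04],"grip": 1},{"rot": [0,0,0],"delta_pos": [0,0,-0.04],"grip": 1},{"rot": [0,0,0],"delta_pos": [0,0,-0.04],"grip": 1},{"rot": [0,0,0],"delta_pos": [0,0,-0.04],"grip": 1},{"rot": [0,0,0],"delta_pos": [0,0,-0.04],"grip": 1}], "force": 40}}

```text
t: 3.95
tcp_pos: [398.0, -259.0, 91.6]
ee_rot: [[-0.916, -0.319, 0.245], [-0.308, 0.948, 0.083], [-0.259, 0.0, -0.966]]
contact_force: [0.2, -0.3, 0.2]
width: 0.347
```

```bash
python3 -c "
from bench import sense;s=sense();print(s['q'],s['tcp_pos'],s['width']*88)"
```

```text
[ -57.43680066    4.40498953  119.48474966   18.12991733   53.81926961
 -176.50278411] [ 397.99149457 -258.98785389   91.58371765] 30.51777501501324
```

>>> {"name": "jog_arm", "arguments": {"deltas": [{"rot": [0,0,0],"delta_pos": [0,0,0],"grip": 1},{"rot": [0,0,0],"delta_pos": [0,0,0],"grip": 1},{"rot": [0,0,0],"delta_pos": [0,0,0],"grip": 1},{"rot": [0,0,0],"delta_pos": [0,0,0],"grip": 1},{"rot": [0,0,0],"delta_pos": [0,0,0.02],"grip": 1},{"rot": [0,0,0],"delta_pos": [0,0,0.06],"grip": 1},{"rot": [0,0,0],"delta_pos": [0,0,0.1],"grip": 1},{"rot": [0,0,0],"delta_pos": [0,0,0.1],"grip": 1}]}}

```text
t: 4.95
tcp_pos: [399.1, -260.6, 194.3]
ee_rot: [[-0.915, -0.319, 0.248], [-0.31, 0.948, 0.078], [-0.26, -0.006, -0.966]]
contact_force: [0.5, 1.0, -3.6]
width: 0.152
```

```bash
python3 -c "
from bench import sense;s=sense();print(s['q'],s['tcp_pos'],s['width']*88)
from mv import *
# commanded pose now
gp0=np.array([393.4,-260.6,110]); c=pose([393.4,-260.6,210],18.6,-15)
print(c[0])
# preinsert pose: rack frame caddy origin (X0,Z0), theta ; yaw -14
def cad(X0,Z0,th,y=-30,phi=15,rk=(625.6,-7.5),yaw=-14.):
    a=np.radians(th);X=X0+110*np.sin(a);Z=Z0+110*np.cos(a);w=np.radians(yaw)
    return pose([rk[0]+X*np.cos(w)-y*np.sin(w),rk[1]+X*np.sin(w)+y*np.cos(w),Z],yaw,th-phi)
for a in ((-200,93,0),(-195,93,34)):
    p=cad(*a);print(p[0],delta(c,p))
"
```

```text
[ -57.4267424    -5.50721178  115.28033887   15.8333821    66.99046114
 -171.88819267] [ 399.08640569 -260.57932573  194.32365331] 13.350152728278024
[ 398.06070978 -259.03149787  191.6474093 ]
[429.05468713  10.58584145 184.6474093 ] ([-0.0, -0.0, -0.569], [0.031, 0.2696, -0.007])
[482.8166994   -2.8185337  166.22928004] ([-0.0241, 0.6008, -0.552], [0.0848, 0.2562, -0.0254])
```

>>> {"name": "jog_arm", "arguments": {"deltas": [{"rot": [0,0,-0.15],"delta_pos": [0.008,0.05,0],"grip": 1},{"rot": [0,0,-0.3],"delta_pos": [0.016,0.1,0],"grip": 1},{"rot": [0,0,-0.45],"delta_pos": [0.024,0.15,0],"grip": 1},{"rot": [0,0,-0.569],"delta_pos": [0.03,0.2,0],"grip": 1},{"rot": [-0.0121,0.3,-0.56],"delta_pos": [0.06,0.25,-0.01],"grip": 1},{"rot": [-0.0241,0.6008,-0.552],"delta_pos": [0.0848,0.2562,-0.0254],"grip": 1},{"rot": [-0.0241,0.6008,-0.552],"delta_pos": [0.0848,0.2562,-0.0254],"grip": 1},{"rot": [-0.0241,0.6008,-0.552],"delta_pos": [0.0848,0.2562,-0.0254],"grip": 1},{"rot": [-0.0241,0.6008,-0.552],"delta_pos": [0.0848,0.2562,-0.0254],"grip": 1},{"rot": [-0.0241,0.6008,-0.552],"delta_pos": [0.0848,0.2562,-0.0254],"grip": 1}]}}

```text
t: 6.2
tcp_pos: [482.0, -2.9, 166.6]
ee_rot: [[-0.918, 0.242, -0.314], [0.229, 0.97, 0.079], [0.323, 0.0, -0.946]]
contact_force: [-0.2, 0.9, -3.1]
width: 0.155
```

```bash
python3 - <<'E'
from h import *
s=sense();print(s['tcp_pos'],s['q'],s['width']*88)
print(np.round(s['ee_rot'],3))
a=grab('side','side2');b=grab('top','top2');grab('wrist','w2')
A=cv2.resize(a['image'][120:320,265:465],None,fx=2,fy=2,interpolation=cv2.INTER_CUBIC)
B=cv2.resize(b['image'][100:300,210:410],None,fx=2,fy=2,interpolation=cv2.INTER_CUBIC)
cv2.imwrite('pics/pre.png',np.hstack([A,B])[...,::-1])
E
```

```text
[482.01379657  -2.89905932 166.61283656] [-14.41551009  16.37217282  95.68683623  -0.11228359  86.80081838
 -90.36052703] 13.627566777521858
[[-0.918  0.242 -0.314]
 [ 0.229  0.97   0.079]
 [ 0.323  0.    -0.946]]
```

View pics/pre.png

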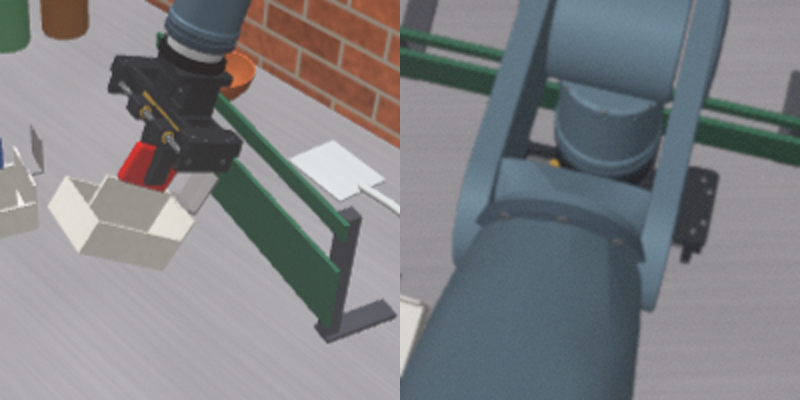

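```bash
cat > ov.py <<'E'
from h import *
def proj(c,P):
    p=cv2.Rodrigues(np.array(c['rvec'],float))[0]@P+np.array(c['tvec'],float).ravel()
    return foc(c)*p[:2]/p[2]+[c['cx'],c['cy']]
# caddy->tool: R_tool = Rcad * Ry(-15) * R0, TCP = cad(0,0,110)+19 z_tool
a=np.radians(-15);Ry=np.array([[np.cos(a),0,np.sin(a)],[0,1,0],[-np.sin(a),0,np.cos(a)]])
TC=Ry@np.diag([-1.,1,-1])
def cadpose(s,g=(0,0,110)):
    Rt=np.array(s['ee_rot']);Rc=Rt@TC.T;o=np.array(s['tcp_pos'])-19*Rt[:,2]-Rc@np.array(g);return Rc,o
def overlay(c,Rc,o,box,k,name,extra=()):
    im=cv2.resize(c['image'][box[1]:box[3],box[0]:box[2]],None,fx=k,fy=k,interpolation=cv2.INTER_CUBIC)[...,::-1].copy()
    pr=lambda P:tuple(int(v) for v in np.round((proj(c,P)-[box[0],box[1]]+.5)*k-.5))
    L=[[(-65,45,45),(-65,-45,45),(65,-45,45)],[(65,45,74),(65,-45,74),(65,-45,0),(-65,-45,0),(-65,-45,45)],[(-65,45,45),(65,45,45),(65,45,74)],
       [(82.5,20,124),(82.5,-20,124),(82.5,-20,70)],[(82.5,20,124),(82.5,20,70)],[(-35,-7,130),(35,-7,130)],[(-35,-7,80),(-35,-7,130)]]
    for l in L: cv2.polylines(im,[np.array([pr(Rc@np.array(p)+o) for p in l])],False,(255,0,255),1)
    for l in extra: cv2.polylines(im,[np.array([pr(np.array(p)) for p in l])],False,(0,255,255),1)
    cv2.imwrite(f'pics/{name}.png',im)
def rackP(x,y,z,rk=(625.6,-7.5),w=np.radians(-14)): return (rk[0]+x*np.cos(w)-y*np.sin(w),rk[1]+x*np.sin(w)+y*np.cos(w),z)
RL=[[rackP(0,220,z),rackP(0,-220,z)] for z in(30,120,164,188)]
E
python3 - <<'E'
from ov import *
c=load('side2');Rc,o=cadpose(c['s']);print(o,Rc@[82.5,0,124]+o)
overlay(c,Rc,o,(280,160,440,280),5,'ov1',RL)
E
```

```text
[428.51675301  10.48763058  93.24872469] [562.00460138 -22.88704498 150.2520173 ]
```

View pics/ov1.png

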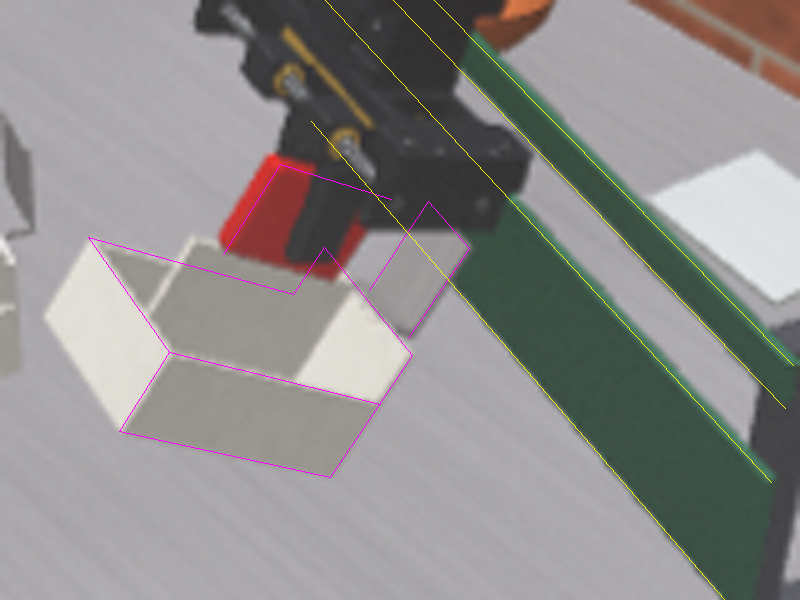

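```bash
cat > go.py <<'E'
from plan import *
from mv import *
B=boxes(15)
def cad(X0,Z0,th,y=-30,phi=15,rk=(625.6,-7.5),yaw=-14.):
    a=np.radians(th);X=X0+110*np.sin(a);Z=Z0+110*np.cos(a);w=np.radians(yaw)
    return pose([rk[0]+X*np.cos(w)-y*np.sin(w),rk[1]+X*np.sin(w)+y*np.cos(w),Z],yaw,th-phi)
WP=[(-195,93,34),(-160,93,34),(-135,93,34),(-126,97,32),(-117,100,29),(-106,101,26),(-98,97,22),(-89,86,16),(-81.5,75,10),(-76,65,5),(-71,55,0),(-71,51,-1)]
c=cad(*WP[0])
for a,b in zip(WP[:-1],WP[1:]):
    m=min(clr(B,np.radians(t),np.array([[x,z]]))[0] for x,z,t in np.linspace(a,b,9))
    tip=np.array(b[:2])+rot(np.radians(b[2]))@[82.5,124]
    print(b,'clr',round(m,1),'tip',tip.round(1),*delta(c,cad(*b)))
E
python3 go.py
```

```text
(-160, 93, 34) clr 25.9 tip [-22.3 149.7] [0.0, 0.0, 0.0] [0.034, -0.0085, 0.0]
(-135, 93, 34) clr 12.8 tip [  2.7 149.7] [0.0, 0.0, 0.0] [0.0582, -0.0145, 0.0]
(-126, 97, 32) clr 5.3 tip [  9.7 158.4] [-0.0084, -0.0339, 0.0] [0.0644, -0.0161, 0.0059]
(-117, 100, 29) clr 4.4 tip [ 15.3 168.5] [-0.0211, -0.0847, 0.0] [0.0693, -0.0173, 0.0115]
(-106, 101, 26) clr 4.4 tip [ 22.5 176.3] [-0.0338, -0.1355, 0.0] [0.0759, -0.0189, 0.015]
(-98, 97, 22) clr 7.1 tip [ 24.9 181.1] [-0.0507, -0.2032, 0.0] [0.0782, -0.0195, 0.0139]
(-89, 86, 16) clr 9.7 tip [ 24.5 182.5] [-0.076, -0.3048, 0.0] [0.0783, -0.0195, 0.0065]
(-81.5, 75, 10) clr 7.4 tip [ 21.3 182.8] [-0.1013, -0.4064, 0.0] [0.0766, -0.0191, -0.0018]
(-76, 65, 5) clr 5.9 tip [ 17.  181.3] [-0.1224, -0.4911, 0.0] [0.0743, -0.0185, -0.0104]
(-71, 55, 0) clr 4.0 tip [ 11.5 179. ] [-0.1436, -0.5758, 0.0] [0.0714, -0.0178, -0.0196]
(-71, 51, -1) clr 1.8 tip [  9.3 176.4] [-0.1478, -0.5927, 0.0] [0.0699, -0.0174, -0.0235]
```

```bash
python3 - <<'E'
from plan import *
B=boxes(15)
for th in(38,34,31,28):
    zs=np.arange(84,116,1.);o=[]
    for x in range(-136,-98,4):
        c=clr(B,np.radians(th),np.c_[zs*0+x,zs]);i=c.argmax();o.append((x,zs[i],round(c[i],1)))
    print(th,*o)
E
```

```text
38 (-136, np.float64(103.0), np.float64(12.7)) (-132, np.float64(105.0), np.float64(10.8)) (-128, np.float64(108.0), np.float64(9.5)) (-124, np.float64(113.0), np.float64(9.4)) (-120, np.float64(115.0), np.float64(7.5)) (-116, np.float64(115.0), np.float64(4.3)) (-112, np.float64(115.0), np.float64(1.2)) (-108, np.float64(114.0), np.float64(-1.3)) (-104, np.float64(115.0), np.float64(-0.7)) (-100, np.float64(115.0), np.float64(-1.1))
34 (-136, np.float64(93.0), np.float64(13.5)) (-132, np.float64(95.0), np.float64(11.5)) (-128, np.float64(97.0), np.float64(9.3)) (-124, np.float64(101.0), np.float64(8.2)) (-120, np.float64(107.0), np.float64(8.2)) (-116, np.float64(113.0), np.float64(8.3)) (-112, np.float64(115.0), np.float64(6.9)) (-108, np.float64(115.0), np.float64(6.1)) (-104, np.float64(115.0), np.float64(6.1)) (-100, np.float64(115.0), np.float64(6.7))
31 (-136, np.float64(85.0), np.float64(14.5)) (-132, np.float64(87.0), np.float64(12.1)) (-128, np.float64(89.0), np.float64(9.8)) (-124, np.float64(92.0), np.float64(7.9)) (-120, np.float64(97.0), np.float64(7.0)) (-116, np.float64(104.0), np.float64(7.2)) (-112, np.float64(110.0), np.float64(7.7)) (-108, np.float64(113.0), np.float64(9.5)) (-104, np.float64(115.0), np.float64(11.7)) (-100, np.float64(115.0), np.float64(11.9))
28 (-136, np.float64(84.0), np.float64(10.5)) (-132, np.float64(84.0), np.float64(8.8)) (-128, np.float64(84.0), np.float64(8.5)) (-124, np.float64(84.0), np.float64(8.5)) (-120, np.float64(87.0), np.float64(6.5)) (-116, np.float64(94.0), np.float64(6.1)) (-112, np.float64(101.0), np.float64(6.0)) (-108, np.float64(106.0), np.float64(7.6)) (-104, np.float64(108.0), np.float64(10.2)) (-100, np.float64(110.0), np.float64(12.4))
```

```bash
sed -i 's/^WP=.*/WP=[(-195,93,34),(-160,93,34),(-135,93,34),(-128,97,34),(-124,101,34),(-120,107,34),(-115,110,32.5),(-108,111,30),(-101,104,25),(-96,95,20),(-89,86,16),(-81.5,75,10),(-76,65,5),(-71,55,0),(-71,51,-1)]/' go.py; python3 go.py
```

```text
(-160, 93, 34) clr 25.9 tip [-22.3 149.7] [0.0, 0.0, 0.0] [0.034, -0.0085, 0.0]
(-135, 93, 34) clr 12.8 tip [  2.7 149.7] [0.0, 0.0, 0.0] [0.0582, -0.0145, 0.0]
(-128, 97, 34) clr 9.3 tip [  9.7 153.7] [0.0, 0.0, 0.0] [0.065, -0.0162, 0.004]
(-124, 101, 34) clr 8.2 tip [ 13.7 157.7] [0.0, 0.0, 0.0] [0.0689, -0.0172, 0.008]
(-120, 107, 34) clr 8.2 tip [ 17.7 163.7] [0.0, 0.0, 0.0] [0.0728, -0.0181, 0.014]
(-115, 110, 32.5) clr 7.6 tip [ 21.2 170.3] [-0.0063, -0.0254, 0.0] [0.0757, -0.0189, 0.0184]
(-108, 111, 30) clr 7.3 tip [ 25.4 177.1] [-0.0169, -0.0677, 0.0] [0.0793, -0.0198, 0.0217]
(-101, 104, 25) clr 8.8 tip [ 26.2 181.5] [-0.038, -0.1524, 0.0] [0.0794, -0.0198, 0.0188]
(-96, 95, 20) clr 8.8 tip [ 23.9 183.3] [-0.0591, -0.2371, 0.0] [0.0773, -0.0193, 0.0132]
(-89, 86, 16) clr 8.8 tip [ 24.5 182.5] [-0.076, -0.3048, 0.0] [0.0783, -0.0195, 0.0065]
(-81.5, 75, 10) clr 7.4 tip [ 21.3 182.8] [-0.1013, -0.4064, 0.0] [0.0766, -0.0191, -0.0018]
(-76, 65, 5) clr 5.9 tip [ 17.  181.3] [-0.1224, -0.4911, 0.0] [0.0743, -0.0185, -0.0104]
(-71, 55, 0) clr 4.0 tip [ 11.5 179. ] [-0.1436, -0.5758, 0.0] [0.0714, -0.0178, -0.0196]
(-71, 51, -1) clr 1.8 tip [  9.3 176.4] [-0.1478, -0.5927, 0.0] [0.0699, -0.0174, -0.0235]
```

>>> {"name": "jog_arm", "arguments": {"deltas": [{"rot": [0,0,0],"delta_pos": [0.017,-0.0043,0],"grip": 1},{"rot": [0,0,0],"delta_pos": [0.034,-0.0085,0],"grip": 1},{"rot": [0,0,0],"delta_pos": [0.047,-0.0117,0],"grip": 1},{"rot": [0,0,0],"delta_pos": [0.0582,-0.0145,0],"grip": 1},{"rot": [0,0,0],"delta_pos": [0.065,-0.0162,0.004],"grip": 1},{"rot": [0,0,0],"delta_pos": [0.0689,-0.0172,0.008],"grip": 1},{"rot": [0,0,0],"delta_pos": [0.0708,-0.0177,0.011],"grip": 1},{"rot": [0,0,0],"delta_pos": [0.0728,-0.0181,0.014],"grip": 1},{"rot": [-0.0063,-0.0254,0],"delta_pos": [0.0757,-0.0189,0.0184],"grip": 1},{"rot": [-0.0116,-0.0465,0],"delta_pos": [0.0775,-0.0194,0.02],"grip": 1},{"rot": [-0.0169,-0.0677,0],"delta_pos": [0.0793,-0.0198,0.0217],"grip": 1},{"rot": [-0.0169,-0.0677,0],"delta_pos": [0.0793,-0.0198,0.0217],"grip": 1}]}}

```text
t: 7.85
tcp_pos: [562.0, -22.5, 188.3]
ee_rot: [[-0.937, 0.242, -0.25], [0.234, 0.97, 0.062], [0.258, 0.0, -0.966]]
contact_force: [-0.5, -0.8, -2.8]
width: 0.153
```

```bash
python3 - <<'E'
from ov import *
s=sense();print(s['t'],s['contact_force'],s['torque'],s['width']*88)
c=grab('side','side3');Rc,o=cadpose(c['s'])
w=np.radians(-14);p=Rc@[82.5,0,124]+o-[625.6,-7.5,0];print('tip rack',p@[np.cos(w),np.sin(w),0],p@[-np.sin(w),np.cos(w),0],p[2])
overlay(c,Rc,o,(310,130,450,235),5.7,'ov2',RL)
E
```

```text
7.85 [-0.50603784 -0.81093747 -2.82316846] [-0.08110926 -0.31105271 -0.02936877] 13.441371027748843
tip rack 25.31871225012216 -29.9521378900498 177.65633881198465
```

View pics/ov2.png

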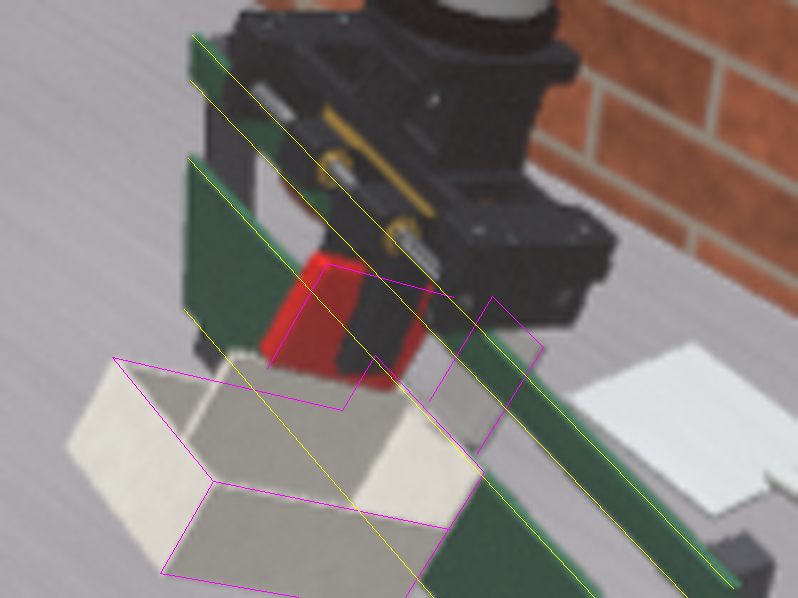

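The overlay matches: the tongue goes through the gap at about (500,400), its tip is hidden behind the upper slat, and there is no contact force. Next is the swing down.

```bash
sed -i 's/^c=cad.*/c=cad(-108,111,30)/' go.py; python3 go.py | tail -7 | cut -d' ' -f1-4,8-; cat >> go.py <<'E'
for w in((-72,50,-2.5),):print(w,*delta(c,cad(*w)),clr(B,np.radians(w[2]),np.array([w[:2]])))
E
python3 go.py|tail -1
```

```text
(-101, 104, 25) clr 26.2 181.5] [-0.0211, -0.0847, -0.0] [0.0001, -0.0, -0.0029]
(-96, 95, 20) clr 23.9 183.3] [-0.0422, -0.1693, -0.0] [-0.0021, 0.0005, -0.0085]
(-89, 86, 16) clr 24.5 182.5] [-0.0591, -0.2371, 0.0] [-0.0011, 0.0003, -0.0152]
(-81.5, 75, 10) clr 21.3 182.8] [-0.0844, -0.3387, -0.0] [-0.0027, 0.0007, -0.0235]
(-76, 65, 5) clr 17.  181.3] [-0.1056, -0.4234, -0.0] [-0.005, 0.0013, -0.032]
(-71, 55, 0) clr 11.5 179. ] [-0.1267, -0.508, 0.0] [-0.0079, 0.002, -0.0413]
(-71, 51, -1) clr  9.3 176.4] [-0.1309, -0.525, -0.0] [-0.0095, 0.0024, -0.0452]
(-72, 50, -2.5) [-0.1372, -0.5504, -0.0] [-0.0128, 0.0032, -0.0461] [-2.48589809]
```

>>> {"name": "jog_arm", "arguments": {"deltas": [{"rot": [-0.0105,-0.0424,0],"delta_pos": [0,0,-0.0015],"grip": 1},{"rot": [-0.0211,-0.0847,0],"delta_pos": [0.0001,0,-0.0029],"grip": 1},{"rot": [-0.0317,-0.127,0],"delta_pos": [-0.001,0.0003,-0.0057],"grip": 1},{"rot": [-0.0422,-0.1693,0],"delta_pos": [-0.0021,0.0005,-0.0085],"grip": 1},{"rot": [-0.0591,-0.2371,0],"delta_pos": [-0.0011,0.0003,-0.0152],"grip": 1},{"rot": [-0.0718,-0.2879,0],"delta_pos": [-0.0019,0.0005,-0.0194],"grip": 1},{"rot": [-0.0844,-0.3387,0],"delta_pos": [-0.0027,0.0007,-0.0235],"grip": 1},{"rot": [-0.095,-0.381,0],"delta_pos": [-0.0038,0.001,-0.0278],"grip": 1},{"rot": [-0.1056,-0.4234,0],"delta_pos": [-0.005,0.0013,-0.032],"grip": 1},{"rot": [-0.1162,-0.4657,0],"delta_pos": [-0.0064,0.0016,-0.0366],"grip": 1},{"rot": [-0.1267,-0.508,0],"delta_pos": [-0.0079,0.002,-0.0413],"grip": 1},{"rot": [-0.1309,-0.525,0],"delta_pos": [-0.0095,0.0024,-0.0452],"grip": 1},{"rot": [-0.1309,-0.525,0],"delta_pos": [-0.0095,0.0024,-0.0452],"grip": 1},{"rot": [-0.1309,-0.525,0],"delta_pos": [-0.0095,0.0024,-0.0452],"grip": 1}]}}

```text
t: 9.65
tcp_pos: [553.0, -20.4, 143.0]
ee_rot: [[-0.933, 0.242, 0.267], [0.233, 0.97, -0.067], [-0.276, 0.0, -0.961]]
contact_force: [0.1, -0.4, -3.3]
width: 0.156
```

```bash
python3 - <<'E'
from ov import *
s=sense();print(s['t'],s['contact_force'],s['torque'],s['width']*88)
c=grab('side','side4');Rc,o=cadpose(c['s'])
w=np.radians(-14);p=Rc@[82.5,0,124]+o-[625.6,-7.5,0];print('tip rack',p@[np.cos(w),np.sin(w),0],p@[-np.sin(w),np.cos(w),0],p[2])
overlay(c,Rc,o,(310,130,450,235),5.7,'ov3',RL)
E
```

```text
9.65 [ 0.12199355 -0.40548967 -3.31380036] [ 0.06206198  0.24923562 -0.00606302] 13.739766961454372
tip rack 9.664514969171965 -30.053416304129637 176.72863074917248
```

View pics/ov3.png

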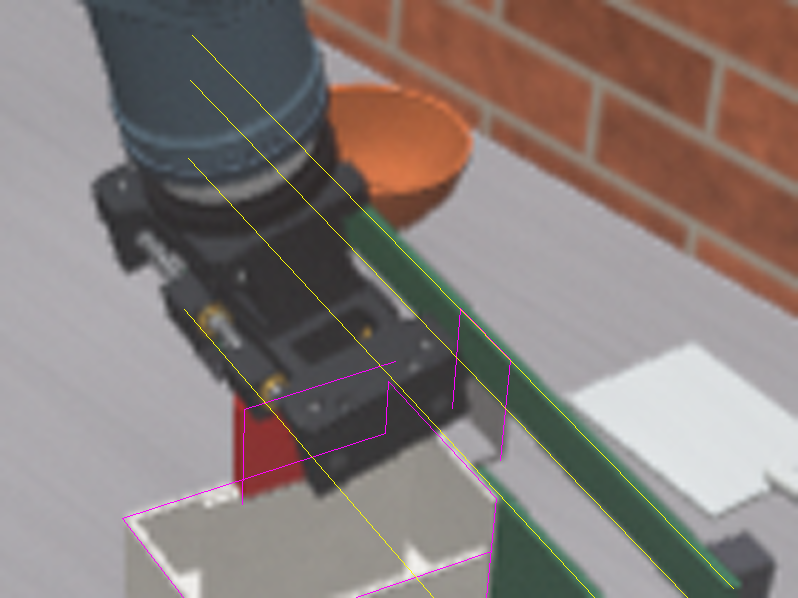

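>>> {"name": "jog_arm", "arguments": {"deltas": [{"rot": [0,0,0],"delta_pos": [0,0,-0.001],"grip": 1},{"rot": [0,0,0],"delta_pos": [0,0,-0.0015],"grip": 1},{"rot": [0,0,0],"delta_pos": [0,0,-0.002],"grip": 1},{"rot": [0,0,0],"delta_pos": [0,0,-0.002],"grip": 1}], "force": 20}}

```text
t: 10.2
tcp_pos: [552.6, -20.2, 140.7]
ee_rot: [[-0.933, 0.242, 0.267], [0.233, 0.97, -0.067], [-0.276, 0.0, -0.961]]
contact_force: [-0.7, 0.9, -3.6]
width: 0.158
```

>>> {"name": "jog_arm", "arguments": {"deltas": [{"rot": [0,0,0],"delta_pos": [0,0,-0.0007],"grip": 1},{"rot": [0,0,0],"delta_pos": [0,0,-0.0014],"grip": 1},{"rot": [0,0,0],"delta_pos": [0,0,-0.0014],"grip": 1}]}}

```text
t: 10.58
tcp_pos: [552.8, -20.3, 139.6]
ee_rot: [[-0.933, 0.242, 0.268], [0.233, 0.97, -0.067], [-0.276, 0.0, -0.961]]
contact_force: [-1.1, 0.1, -0.4]
width: 0.156
```

>>> {"name": "jog_arm", "arguments": {"deltas": [{"rot": [0,0,0],"delta_pos": [0,0,0],"grip": 0.62},{"rot": [0,0,0],"delta_pos": [0,0,0],"grip": 0.62},{"rot": [0,0,0],"delta_pos": [0,0,0],"grip": 0.62},{"rot": [0,0,0],"delta_pos": [0,0,0],"grip": 0.62},{"rot": [0,0,0],"delta_pos": [0,0,0],"grip": 0.4},{"rot": [0,0,0],"delta_pos": [0,0,0],"grip": 0.0},{"rot": [0,0,0],"delta_pos": [0,0,0],"grip": 0.0},{"rot": [0,0,0],"delta_pos": [0,0,0],"grip": 0.0},{"rot": [0,0,0],"delta_pos": [0,0,0],"grip": 0.0}], "force": 10}}

```text
t: 11.7
tcp_pos: [552.6, -20.2, 139.3]
ee_rot: [[-0.933, 0.242, 0.267], [0.233, 0.97, -0.067], [-0.276, 0.0, -0.961]]
contact_force: [0.5, -0.1, 0.0]
width: 0.501
```

```bash
python3 - <<'E'
from ov import *
s=sense();print(s['t'],s['contact_force'],s['width']*88)
c=grab('side','side5');save(c,'s5',(310,130,450,235),5.7)
E
```

```text
11.7 [ 0.48911786 -0.11731403  0.00200988] 44.04478754828695
```

View pics/s5.png

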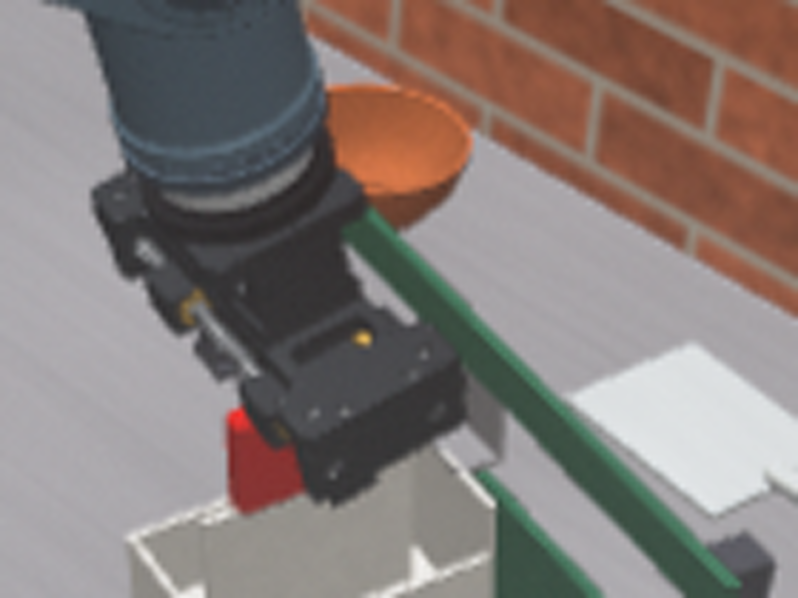

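>>> {"name": "jog_arm", "arguments": {"deltas": [{"rot": [0,0,0],"delta_pos": [-0.006,0.0015,0.02],"grip": 0.0},{"rot": [0,0,0],"delta_pos": [-0.014,0.0035,0.05],"grip": 0.0},{"rot": [0,0,0],"delta_pos": [-0.028,0.007,0.1],"grip": 0.0},{"rot": [0,0,0],"delta_pos": [-0.06,0.015,0.14],"grip": 0.0},{"rot": [0,0,0],"delta_pos": [-0.11,0.03,0.18],"grip": 0.0},{"rot": [0,0,0],"delta_pos": [-0.16,0.06,0.2],"grip": 0.0},{"rot": [0,0,0],"delta_pos": [-0.18,0.1,0.2],"grip": 0.0},{"rot": [0,0,0],"delta_pos": [-0.18,0.1,0.2],"grip": 0.0},{"rot": [0,0,0],"delta_pos": [-0.18,0.1,0.2],"grip": 0.0}]}}

```text
t: 12.88
tcp_pos: [372.8, 79.6, 339.3]
ee_rot: [[-0.933, 0.241, 0.268], [0.232, 0.971, -0.067], [-0.276, -0.0, -0.961]]
contact_force: [0.2, 1.0, 0.1]
width: 0.499
```

```bash
python3 - <<'E'
from ov import *
s=sense();print(s['t'],s['contact_force'],s['dq'])
c=grab('side','side6');
# model: 5 deg front-down, neck on slat, tip x~10
w=np.radians(-14);th=np.radians(-5)
Rz=cv2.Rodrigues(np.array([0,0,w]))[0];Rc=Rz@cv2.Rodrigues(np.array([0,th,0]))[0]
o=np.array(rackP(9.5,-30,174))-Rc@[82.5,0,124]
overlay(c,Rc,o,(310,130,450,235),5.7,'ov6',RL)
E
```

```text
12.875 [0.20887645 0.96548761 0.05904509] [-1.71826292  1.19734586 -0.22201714  0.01098637  0.11498284  0.17561142]
```

View pics/ov6.png

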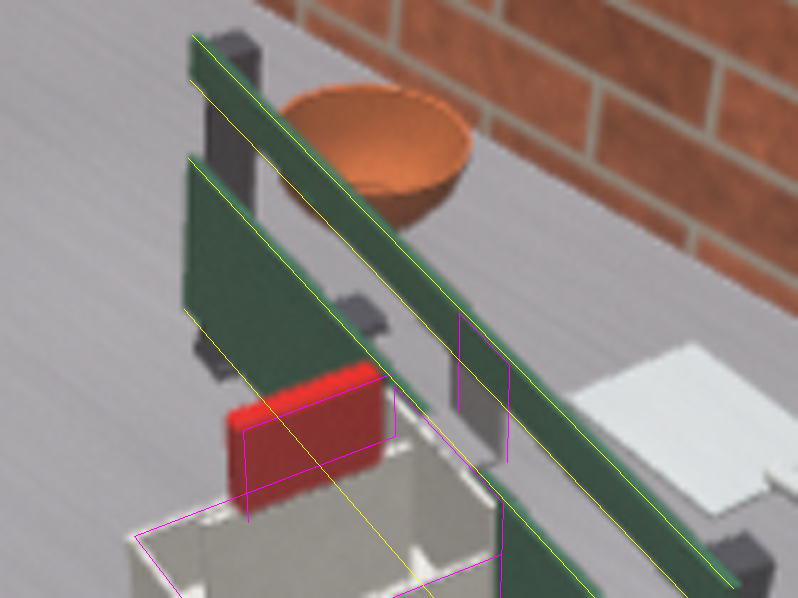

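```bash
python3 - <<'E'
from h import *
a=load('side6');c=grab('side','side7');t=grab('top','top7');t0=load('top0');s0=load('side0')
d=lambda p,q,b:np.abs(p['image'].astype(int)-q['image'])[b[1]:b[3],b[0]:b[2]].mean()
print('caddy still',d(a,c,(315,185,405,245)),'blue',d(s0,c,(225,180,290,245)),d(t0,t,(155,225,230,320)))
from bench import job_done
print(sense()['contact_force'],np.abs(sense()['dq']).max());print(job_done())
E
```

```text
caddy still 0.8465432098765432 blue 0.7540039447731756 41.82166081871345
[-0.61337422  0.00403125  0.40674786] 0.23930962662663316
the job is handed in; nothing more can be done
None
```

The red caddy is hung on the rack and released, and I handed the job in about 13 s into the 45 s limit. The hand-in reports no verdict.

I gripped the white red-handled caddy by its bar, tipped its front up 34°, and fed the tongue through the gap. I then swung it down until the neck rested on the lower slat, let go, and backed the arm away.

**Checks that passed:**
- **Insertion:** from the arm's pose, the tongue tip was at about x 25, y −30, z 178 mm in the rack frame with the front tipped up 30°, inside the required window.
- **Hanging:** the last side picture shows the tongue behind the upper slat. The caddy sits within about 1–3 mm of a model square to the rack and 5° front-down (tip at x 9.5, y −30, z 174 mm).
- **At rest:** two pictures taken just before hand-in differ only by noise, and the wrist force was about zero.
- **Blue caddy:** it is unchanged in the side view.

**Check that disagreed:** the top-view comparison for the blue caddy showed a large difference. I think the parked arm was covering that area, but I did not view the picture to confirm, so the blue caddy's position rests on the side view alone.

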